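# Unstack repaired modules onto their test nests

## Task

The four repaired modules have come back in two stacks. Take the stacks apart one module at a time, top one first and kept level, and set each module down, without dropping it, on the test nest of its own colour: flat, centred in the painted outline and square with it (either end may face the contact block). Leave the flux bottle and the screw cup standing where they are, and let go of everything.

Things in the scene. Friction and masses are not known exactly. Their poses are not given: they have to be found in the camera images.
- red_converter: Large module: a grey box 96 x 62 x 32 mm (x, y, z) with a bright red cap, 14 mm long, at each end of its long side; flat top. At the start it is the lower one of a stack of two, on a fixed grey mat 130 x 92 mm and 4 mm thick. About 0.3 kg. Its origin is the centre of its underside; x along its long side, z up. The two ends are alike.
- blue_heatsink: Large module: a silver finned heatsink 96 x 62 x 32 mm (x, y, z) with a blue cap, 14 mm long, at each end of its long side; fins run along x, the top is flat, outer sides are solid. At the start it is the lower one of a stack of two, on a fixed grey mat 130 x 92 mm and 4 mm thick. About 0.3 kg. Its origin is the centre of its underside; x along its long side, z up. The two ends are alike.
- yellow_relay: Small module: a black box 58 x 42 x 28 mm (x, y, z) with a yellow top carrying two dark bars. At the start it lies on top of one of the two large modules. About 0.16 kg. Its origin is the centre of its underside; x along its long side, z up. The two ends are alike.
- white_filter: Small module: a steel can 58 x 42 x 28 mm (x, y, z) with a white top carrying two brass dots. At the start it lies on top of one of the two large modules. About 0.16 kg. Its origin is the centre of its underside; x along its long side, z up. The two ends are alike.
- nest_red: Fixed test nest: a black plate 138 x 92 mm, 4 mm thick, with a painted red outline of a 96 x 62 mm foot and, at its +x end, a red contact block 14 x 60 mm and 24 mm high whose near face is 64 mm from the outline's centre. The origin is the centre of the outline on the table, so the module stands 4 mm above it; x along the outline's long side, z up. The plate reaches from x = -58 to +80 mm.
- nest_blue: Fixed test nest: a black plate 138 x 92 mm, 4 mm thick, with a painted blue outline of a 96 x 62 mm foot and, at its +x end, a blue contact block 14 x 60 mm and 24 mm high whose near face is 64 mm from the outline's centre. The origin is the centre of the outline on the table, so the module stands 4 mm above it; x along the outline's long side, z up. The plate reaches from x = -58 to +80 mm.
- nest_yellow: Fixed test nest: a black plate 138 x 92 mm, 4 mm thick, with a painted yellow outline of a 58 x 42 mm foot and, at its +x end, a yellow contact block 14 x 60 mm and 24 mm high whose near face is 64 mm from the outline's centre. The origin is the centre of the outline on the table, so the module stands 4 mm above it; x along the outline's long side, z up. The plate reaches from x = -58 to +80 mm.
- nest_white: Fixed test nest: a black plate 138 x 92 mm, 4 mm thick, with a painted white outline of a 58 x 42 mm foot and, at its +x end, a white contact block 14 x 60 mm and 24 mm high whose near face is 64 mm from the outline's centre. The origin is the centre of the outline on the table, so the module stands 4 mm above it; x along the outline's long side, z up. The plate reaches from x = -58 to +80 mm.
- flux_bottle: Loose amber bottle with a white cap, 44 mm across, 85 mm high, a bystander; the origin is the centre of its underside, z up.
- screw_cup: Loose open steel cup holding brass screws, 56 mm across, 45 mm high, a bystander; the origin is the centre of its underside, z up.
Not all that is in view belongs to the job. What is meant by the yellow_relay is not purple, and is the larger of those in its own colour.

How it is judged (in metres and radians):
At the end, for the whole second after the job is handed in: Every module stands flat on the nest of its colour, its centre within 12 mm of the outline's centre, its long side within 0.2 rad of the outline's (either way round), released and at rest; bottle and cup upright and within 30 mm of where they stood (horizontal distance between red_converter and nest_red below 0.012 m and angle between the x axis of red_converter and the x axis of nest_red, either way round below 0.2 rad and z of red_converter in the frame of nest_red between 0.001 and 0.008 m and angle between each of red_converter, blue_heatsink, yellow_relay, white_filter's own z axis and vertical below 0.1 rad and linear speed of each of red_converter, blue_heatsink, yellow_relay, white_filter below 0.02 m/s and contact force between the fingers and red_converter below 0.1 N and horizontal distance between blue_heatsink and nest_blue below 0.012 m and angle between the x axis of blue_heatsink and the x axis of nest_blue, either way round below 0.2 rad and z of blue_heatsink in the frame of nest_blue between 0.001 and 0.008 m and contact force between the fingers and blue_heatsink below 0.1 N and horizontal distance between yellow_relay and nest_yellow below 0.012 m and angle between the x axis of yellow_relay and the x axis of nest_yellow, either way round below 0.2 rad and z of yellow_relay in the frame of nest_yellow between 0.001 and 0.008 m and contact force between the fingers and yellow_relay below 0.1 N and horizontal distance between white_filter and nest_white below 0.012 m and angle between the x axis of white_filter and the x axis of nest_white, either way round below 0.2 rad and z of white_filter in the frame of nest_white between 0.001 and 0.008 m and contact force between the fingers and white_filter below 0.1 N and angle between each of flux_bottle, screw_cup's own z axis and vertical below 0.2 rad and distance of each of flux_bottle, screw_cup from where it was at the start of the episode below 0.03 m); the robot touches nothing.
It fails at once if a module is tipped by more than 35 degrees (angle between any of red_converter, blue_heatsink, yellow_relay, white_filter's own z axis and vertical above 0.61 rad).
It fails at once if a large module is lifted with a small one still on it ((height (world z) of red_converter above 0.03 m and distance between yellow_relay and red_converter below 0.05 m and z of yellow_relay in the frame of red_converter above 0.02 m) or (height (world z) of red_converter above 0.03 m and distance between white_filter and red_converter below 0.05 m and z of white_filter in the frame of red_converter above 0.02 m) or (height (world z) of blue_heatsink above 0.03 m and distance between yellow_relay and blue_heatsink below 0.05 m and z of yellow_relay in the frame of blue_heatsink above 0.02 m) or (height (world z) of blue_heatsink above 0.03 m and distance between white_filter and blue_heatsink below 0.05 m and z of white_filter in the frame of blue_heatsink above 0.02 m)).
It fails at once if a module is dropped: it falls freely, out of the fingers, faster than 0.6 m/s (about 2 cm of fall) ((linear speed of red_converter above 0.6 m/s and contact force between the fingers and red_converter below 0.1 N) or (linear speed of blue_heatsink above 0.6 m/s and contact force between the fingers and blue_heatsink below 0.1 N) or (linear speed of yellow_relay above 0.6 m/s and contact force between the fingers and yellow_relay below 0.1 N) or (linear speed of white_filter above 0.6 m/s and contact force between the fingers and white_filter below 0.1 N)).
It fails at once if the bottle or the cup is knocked over or pushed more than 30 mm (angle between any of flux_bottle, screw_cup's own z axis and vertical above 0.5 rad or distance of any of flux_bottle, screw_cup from where it was at the start of the episode above 0.03 m).
It also fails if it takes over 109 s, if anything falls off the work surface, if the arm or the gripper's body presses on something with over 40 N, if the wrist force passes 120 N, or if a joint passes its speed limit or range.

## Robot

A 7-joint arm with a two-finger parallel gripper is mounted at the origin on the work surface. World frame = base frame: x ahead of the robot, y to its left, z up, the work surface at z = 0. Lengths are in mm, angles in rad, forces in N, time in s.
With the tool pointing down it reaches from about 400 to 850 mm from the base axis. Payload 6.9 kg.
Tool frame: the origin (TCP) lies midway between the tips of the shut fingers; the grasp point (between the pads) lies 19 mm behind it; z points along the fingers, y is the line along which they close (so a half turn about z gives the same grasp; the last joint's range is limited). The gripper opens to 85 mm and grips with 20 to 120 N. Pads are 22 mm wide; open, the fingers measure 114 mm over their backs; the gripper's body (76 mm by 85 mm) begins 54 mm behind the grasp point. The pads swing forward as they close: fully open they stand 13 mm farther back than shut.
Start: joints at [-1.159, 0.507, -0.238, 1.5, 0.126, 1.149, -0.155], TCP at [188.775, 595.798, 231.275] pointing down, gripper open.
Joint ranges: [-3.08, 3.08], [-0.24, 2.05], [-1.43, 1.35], [0, 2.5], [-1.52, 4.66], [0.17, 1.96], [-2.89, 2.89]. Speed limits (rad/s): [2.39, 2.39, 3.14, 3.14, 3.14, 3.14, 3.14].

## Interface

Orientations are given as a unit quaternion [w, x, y, z].
In Python, from bench import manip gives the robot as it stands.
- The arm moves only by the tool move_arm, never from a script. Its arguments are lists of equal length, an entry for each row: "offset": the shift along the tool's x, y, z in units of 0.04 m (1.0 is 0.04 m), a list of three; "dr": the turn, a rotation vector about the tool's x, y, z in units of 30 degrees (1.0 is 30 degrees), a list of three; "hand": the closure, from -1 (fully open) to 1 (shut). In form: {"offset": [[tx, ty, tz], ...], "dr": [[rx, ry, rz], ...], "hand": [hand, ...]}. A call has exactly 5 rows; each row shifts and turns the commanded pose from where the row before left it, along the tool's axes as they then stand; what a row does not reach is not made up. A row lasts 1/10 s, in which the tool goes at most 50 mm and 8.59 degrees, less where a joint would pass 70% of its speed; a pose out of reach is approached as far as the arm can. A call with a number of a shift or a turn outside -1 to 1 is refused whole. A call with a gripper value outside its range is refused whole. The fingers move at their own pace and stop on an object; "force" is the grip in N (left out, the last holds). Time passes only in rows, so rows that do not move let the fingers close, or fill a call up. It gives the time, the measured TCP pose, the force, the opening and the grip force at its end, in the units of the state.
- manip.sense(): the state, without advancing time (a new reading comes with each control period).
- manip.camera(name): name is "scene" or "top" or "wrist"; returns the picture (420x560x3 uint8, red, green, blue); there is no depth.
- manip.get_calibration(name): a dict with "K" (3x3 intrinsics, pixels), "R" (3x3) and "t" (3): a world point X has camera coordinates R X + t. Camera axes: x right, y down, z forward; pixel columns grow to the right and rows downward; lengths in mm; the calibration is good to about 2 mm. The wrist camera is an equidistant fisheye: a pixel r from the principal point sees the ray r / f radians off the axis. A picture is of the moment at which its call begins: read the wrist's pose just before it. get_calibration takes no time and is no camera call; for the wrist camera it gives the pose at the moment of the call.
- manip.job_done(): hands the job in; it is judged then, once.
Trained networks look in the newest picture that a camera, given by its name, has taken for a name from the list of things; names that differ only in an ending like _2 or _b are one class to them, and where a whole thing is asked for, a point or a joint stands for the part that bears it (a point fixed in the world has none). Each returns a list of dicts, best first, with "confidence" (0 to 1); they miss things now and then, are a little off and sometimes report something else, mostly with a low value. They report only what shows in the picture. A call takes as long as a camera call. They do not tell look-alikes from the thing itself.
- manip.recognise(camera, query): "extent" ([left, top, width, height] in pixels, round what is visible of it).
- manip.tip_of(camera, query): "at" ([column, row] in pixels: a listed point, or the origin of a listed thing).
The state is a dict: "time": time; "joints": joint angles; "joint_vel": joint speeds; "tau": joint torques, N m; "tool_pos": TCP position; "ee_rot": TCP orientation; "force": force on the tool from outside, world axes, zero at the start; "wrist_torque": the same for the moment, N m; "gripper_width": opening from 0.0 (shut) to 1.0 (fully open); "grip_force": force on a finger pad.
Only numpy, scipy, OpenCV 4.12 (cv2) and the standard library are available. Lean on these libraries where they do the work, as an engineer would, in place of code of your own. Each camera call takes 0.05 s, during which the arm holds its last target. There are 200 camera calls.

## Working session

There is one attempt and no reset: what is moved stays moved. The work goes in short steps, Python scripts to look and compute and a tool call to move; the robot and the scene stay as the last step left them, time stands still between calls to the robot, and variables do not carry over. Pictures are saved under pics/ and viewed, at most 15 in all, crops included, and the job is handed in when it is done.

Besides the shell and the picture viewer there is one more tool, called after "Request:" as name(argument=value, ...) on one line, values as JSON. move_arm: Moves the arm, as the interface text tells. Shifts and turns lie within -1 to 1; 1 stands for 0.04 m of shift or 30 degrees of turn. Its arguments: {"type":"object","properties":{"offset":{"type":"array","items":{"type":"array","items":{"type":"number"}}},"dr":{"type":"array","items":{"type":"array","items":{"type":"number"}}},"hand":{"type":"array","items":{"type":"number"}},"force":{"type":"number"}},"required":["offset","dr","hand"]}

```bash
mkdir -p pics; cat > h.py <<'E'
from bench import manip
import numpy as np, cv2
def snap(c,n):
    im=manip.camera(c); cv2.imwrite(f'pics/{n}.png',im[:,:,::-1]); return im
def ray(c,px,cal=None):
    k=cal or manip.get_calibration(c); K,R,t=map(np.array,(k['K'],k['R'],k['t']))
    x=(px[0]-K[0,2])/K[0,0]; y=(px[1]-K[1,2])/K[1,1]
    if c=='wrist':
        r=np.hypot(x,y); s=np.sin(r)/r if r>1e-9 else 1; d=np.array([x*s,y*s,np.cos(r)])
    else: d=np.array([x,y,1.])
    return -R.T@t, R.T@d
def at(c,px,z,cal=None):
    o,d=ray(c,px,cal); return o+d*(z-o[2])/d[2]
E
python3 - <<'E'
from h import *
s=manip.sense(); print(s)
a=snap('top','top0'); 
for q in ['red_converter','blue_heatsink','yellow_relay','white_filter','nest_red','nest_blue','nest_yellow','nest_white','flux_bottle','screw_cup']:
    r=manip.tip_of('top',q)
    for d in r[:3]: print(q,d['confidence'],np.round(d['at']),np.round(at('top',d['at'],4)))
snap('scene','scene0')
E
```

```text
{'time': 0.0, 'joints': array([-1.15852892,  0.50835735, -0.23750877,  1.501123  ,  0.12568532,
        1.14887753, -0.15480665]), 'joint_vel': array([-0.00101297,  0.00024207, -0.00070943, -0.0011888 , -0.00043559,
       -0.00180435,  0.00079122]), 'tau': array([-3.77600700e-04, -6.20584774e+01, -2.18684100e+00, -2.49659979e+01,
        1.26966878e-02,  1.17292118e-02,  1.19426934e-05]), 'tool_pos': array([188.66535202, 595.3290487 , 230.42037273]), 'ee_rot': array([-1.25137994e-04,  1.52788101e-01,  9.88258572e-01, -8.80510824e-04]), 'force': array([-0.26978971,  0.53984892, -0.59696147]), 'wrist_torque': array([ 2.87612943e-02, -7.72052728e-05,  2.35528785e-02]), 'grip_force': 0.0, 'gripper_width': 0.9994238865125001}
red_converter 0.72 [330. 173.] [ 668. -123.    4.]
blue_heatsink 0.81 [245. 181.] [651. 117.   4.]
yellow_relay 0.89 [371. 152.] [ 728. -244.    4.]
yellow_relay 0.63 [329. 164.] [ 694. -121.    4.]
yellow_relay 0.62 [286. 154.] [726.   0.   4.]
white_filter 0.53 [244. 175.] [669. 122.   4.]
nest_red 0.76 [154. 262.] [429. 371.   4.]
nest_red 0.24 [393. 188.] [ 620. -299.    4.]
nest_blue 0.92 [320. 261.] [420. -87.   4.]
nest_yellow 0.62 [256. 262.] [422.  90.   4.]
nest_white 0.62 [403. 256.] [ 430. -316.    4.]
nest_white 0.42 [245. 176.] [667. 118.   4.]
flux_bottle 0.83 [390. 185.] [ 631. -293.    4.]
screw_cup 0.66 [245. 181.] [651. 117.   4.]
screw_cup 0.63 [185. 202.] [595. 288.   4.]
screw_cup 0.24 [322. 262.] [419. -91.   4.]
```

View pics/top0.png

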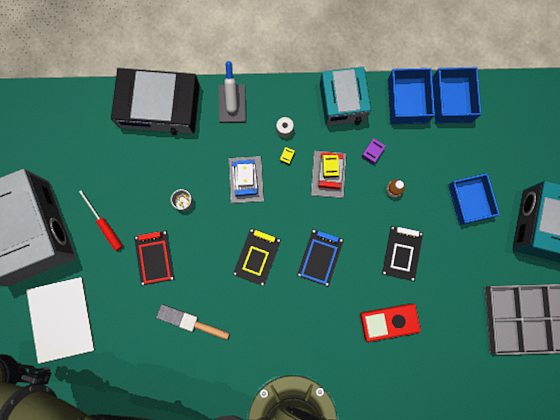

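View pics/scene0.png

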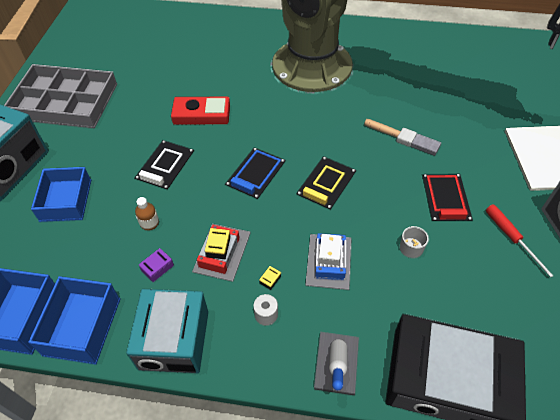

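Yellow_relay candidates: the purple part at (373,151), the small yellow one at (287,155), and the larger yellow one on the red module at (331,165). I choose (331,165). The white_filter is on the blue module at (245,175).

```bash
cat > seg.py <<'E'
from h import *
def rect(c,mask,seed,z,cal=None,rad=25,pick='outer'):
    """largest component of mask near seed pixel -> metric minAreaRect (centre,size,angle of long side)"""
    m=np.zeros_like(mask); m[max(0,int(seed[1]-rad)):int(seed[1]+rad),max(0,int(seed[0]-rad)):int(seed[0]+rad)]=1
    n,l,st,ce=cv2.connectedComponentsWithStats((mask&m).astype(np.uint8),connectivity=8)
    out=[]
    for i in range(1,n):
        if st[i,4]<12: continue
        ys,xs=np.nonzero(l==i)
        P=np.array([at(c,(x,y),z,cal)[:2] for x,y in zip(xs,ys)],np.float32)
        (cx,cy),(w,h),a=cv2.minAreaRect(P)
        if w<h: w,h,a=h,w,a+90
        out.append((round(cx,1),round(cy,1),round(w,1),round(h,1),round((a+90)%180-90,1),len(xs)))
    return sorted(out,key=lambda o:-o[5])
def masks(im):
    H,S,V=[x.astype(int) for x in cv2.split(cv2.cvtColor(im,cv2.COLOR_RGB2HSV))]
    return dict(red=((H<8)|(H>172))&(S>130)&(V>80),yellow=(H>22)&(H<34)&(S>130)&(V>100),blue=(H>100)&(H<125)&(S>110)&(V>80),white=(S<50)&(V>190),grey=(S<60)&(V>60)&(V<190))
E
python3 - <<'E'
from seg import *
im=cv2.imread('pics/top0.png')[:,:,::-1].copy(); M=masks(im)
for n,s,z in [('red',(154,258),4),('yellow',(256,258),4),('blue',(320,258),4),('white',(403,254),4),('red',(331,170),36),('yellow',(331,165),64),('blue',(245,178),36),('white',(245,175),64)]:
    print(n,z,rect('top',M[n],s,z,rad=32)[:4])
for p in [(396,188),(181,200)]: print(np.round(at('top',p,20)))
k=manip.get_calibration('top'); print(np.round(-np.array(k['R']).T@k['t']))
c=im[130:290,130:430]; cv2.imwrite('pics/crop.png',cv2.resize(c,(800,427),interpolation=cv2.INTER_CUBIC)[:,:,::-1])
E
```

```text
red 4 [(430.7, 371.8, 109.3, 75.2, 8.9, 354), (503.0, 387.3, 61.6, 15.3, -81.0, 124)]
yellow 4 [(427.2, 93.5, 70.3, 55.3, -21.8, 225), (494.5, 67.8, 61.5, 17.9, 64.9, 127)]
blue 4 [(421.0, -82.7, 108.6, 75.0, -20.3, 351), (488.9, -108.6, 62.5, 15.1, 70.0, 123)]
white 4 [(425.9, -313.9, 67.9, 51.3, -13.0, 132), (497.5, -335.6, 58.8, 13.3, 76.3, 102)]
red 36 [(630.9, -116.8, 61.7, 14.6, 82.8, 112), (713.7, -128.3, 62.0, 14.0, 82.1, 64)]
yellow 64 [(677.8, -119.8, 56.1, 41.3, -1.4, 301)]
blue 36 [(615.4, 115.1, 59.2, 15.4, -85.6, 115), (697.4, 121.1, 61.4, 14.5, -85.2, 81)]
white 64 [(652.3, 119.0, 74.6, 52.6, -8.4, 362), (639.5, 87.2, 36.5, 3.8, 4.6, 23), (664.6, 147.8, 27.9, 2.7, -0.6, 15)]
[ 618. -305.   20.]
[598. 295.  20.]
[ 330.   26. 1508.]
```

View pics/crop.png

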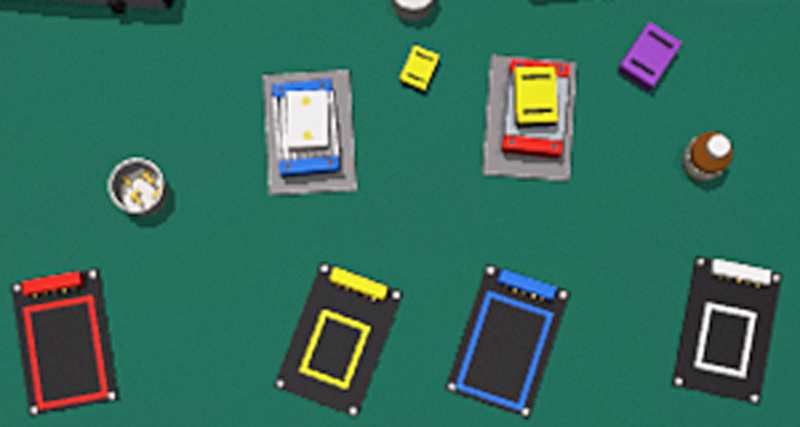

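The crop confirms it: the yellow module with two dark bars sits on the red one (orig. ≈(331,165)), and the white one with two dots sits on the blue one (245,175). Next is a planner that prints the deltas.

```bash
cat > plan.py <<'E'
import sys
from h import *
from scipy.spatial.transform import Rotation as R
def go(x,y,z,yaw):
    """yaw = heading of tool x, deg. prints dr units and tool-axes shift in units (after the turn)"""
    s=manip.sense(); q=s['ee_rot']; r=R.from_quat([q[1],q[2],q[3],q[0]])
    a=np.radians(yaw); X=np.array([np.cos(a),np.sin(a),0]); Z=np.array([0,0,-1.]); T=np.column_stack([X,np.cross(Z,X),Z])
    rv=np.degrees((r.inv()*R.from_matrix(T)).as_rotvec())/30
    d=T.T@(np.array([x,y,z])-s['tool_pos'])/40
    m=r.as_matrix()
    print('t',round(s['time'],2),'pos',np.round(s['tool_pos'],1),'yaw',round(np.degrees(np.arctan2(m[1,0],m[0,0])),1),'w',round(s['gripper_width'],3),'grip',round(s['grip_force'],1),'F',np.round(s['force'],1))
    print('dr',np.round(rv,3),'rows_rot>=',np.ceil(abs(rv).max()/.28),'shift',np.round(d,3),'rows>=',max(np.ceil(abs(d).max()),np.ceil(np.linalg.norm(d)/1.2)))
if __name__=='__main__': go(*map(float,sys.argv[1:5]))
E
python3 plan.py 660 -60 200 178.6
```

```text
t 0.6 pos [188.8 595.8 231.3] yaw 162.4 w 1.001 grip 0.0 F [0.4 0.4 0.1]
dr [-0.    -0.    -0.539] rows_rot>= 2.0 shift [-12.177 -16.102   0.782] rows>= 17.0
```

Request:
move_arm(offset=[[0,0,0],[0,0,0],[-0.67,-0.89,0.04],[-0.67,-0.89,0.04],[-0.67,-0.89,0.04]], dr=[[0,0,-0.27],[0,0,-0.27],[0,0,0],[0,0,0],[0,0,0]], hand=[-1,-1,-1,-1,-1])

```text
time: 1.1
tool_pos: [267.2, 485.9, 226.3]
ee_rot: [0.0, 0.012, 1.0, -0.0]
force: [0.4, -0.2, 1.4]
gripper_width: 0.996
grip_force: 0.0
```

Request:
move_arm(offset=[[-0.67,-0.89,0.04],[-0.67,-0.89,0.04],[-0.67,-0.89,0.04],[-0.67,-0.89,0.04],[-0.67,-0.89,0.04]], dr=[[0,0,0],[0,0,0],[0,0,0],[0,0,0],[0,0,0]], hand=[-1,-1,-1,-1,-1])

```text
time: 1.6
tool_pos: [397.2, 304.4, 218.7]
ee_rot: [0.0, 0.012, 1.0, 0.0]
force: [1.3, 0.4, 0.1]
gripper_width: 0.999
grip_force: 0.0
```

```bash
python3 plan.py 660 -60 200 178.6
```

```text
t 1.6 pos [397.2 304.4 218.7] yaw 178.6 w 0.999 grip 0.0 F [1.3 0.4 0.1]
dr [0.001 0.001 0.001] rows_rot>= 1.0 shift [-6.792 -8.946  0.468] rows>= 10.0
```

Request:
move_arm(offset=[[-0.67,-0.89,0.04],[-0.67,-0.89,0.04],[-0.67,-0.89,0.04],[-0.67,-0.89,0.04],[-0.67,-0.89,0.04]], dr=[[0,0,0],[0,0,0],[0,0,0],[0,0,0],[0,0,0]], hand=[-1,-1,-1,-1,-1])

```text
time: 2.1
tool_pos: [526.9, 123.2, 210.7]
ee_rot: [0.0, 0.012, 1.0, 0.0]
force: [0.9, 0.7, -0.5]
gripper_width: 1.002
grip_force: 0.0
```

Request:
move_arm(offset=[[-0.67,-0.89,0.04],[-0.67,-0.89,0.04],[-0.67,-0.89,0.04],[-0.67,-0.89,0.04],[0,0,0]], dr=[[0,0,0],[0,0,0],[0,0,0],[0,0,0],[0,0,0]], hand=[-1,-1,-1,-1,-1])

```text
time: 2.6
tool_pos: [631.9, -28.2, 203.1]
ee_rot: [0.0, 0.017, 1.0, -0.002]
force: [-1.2, -0.3, -0.8]
gripper_width: 0.997
grip_force: 0.0
```

```bash
python3 plan.py 678 -120 120 178.6; python3 - <<'E'
from seg import *
cal=manip.get_calibration('wrist'); im=snap('wrist','w1'); M=masks(im)
K,Rr,t=map(np.array,(cal['K'],cal['R'],cal['t']))
print('cam',np.round(-Rr.T@t))
def proj(X):
    c=Rr@np.array(X)+t; th=np.arctan2(np.hypot(c[0],c[1]),c[2]); u=c[:2]/np.hypot(c[0],c[1])*th
    return K[0,0]*u[0]+K[0,2],K[1,1]*u[1]+K[1,2]
for n,X in [('yellow',(678,-120,64)),('red',(672,-122,36)),('white',(652,119,64)),('blue',(656,118,36))]:
    p=proj(X); print(n,np.round(p),rect('wrist',M[n],p,X[2],cal,rad=90)[:3])
E
```

```text
t 2.6 pos [631.9 -28.2 203.1] yaw 178.1 w 0.997 grip 0.0 F [-1.2 -0.3 -0.8]
dr [-0.008  0.002 -0.017] rows_rot>= 1.0 shift [-1.207 -2.267  2.078] rows>= 3.0
cam [558. -26. 346.]
yellow [193. 247.] [(675.1, -121.0, 58.9, 43.1, 0.9, 2089)]
red [198. 231.] [(626.9, -117.4, 63.4, 19.0, 82.4, 1007), (712.5, -102.0, 19.3, 7.5, -20.9, 76), (707.5, -157.7, 11.5, 3.6, -10.1, 33)]
white [437. 214.] [(649.2, 112.4, 71.4, 43.2, 0.9, 2057), (647.7, 76.3, 61.8, 3.1, 4.2, 196), (617.2, 120.2, 7.8, 3.3, 5.0, 27)]
blue [425. 209.] [(612.2, 108.8, 68.5, 17.5, -85.9, 886), (699.8, 113.3, 68.7, 15.8, 78.7, 218)]
```

View pics/w1.png

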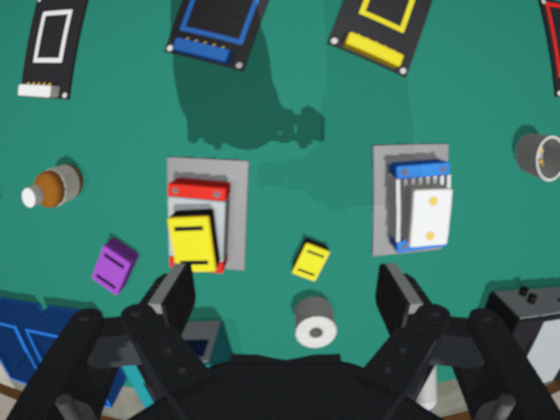

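The wrist view shows the relay at (193,240) on the red module, the filter at (430,217) on the blue one, and the small yellow decoy at (312,260). Moving above the relay now.

Request:
move_arm(offset=[[0,0,0],[-0.37,-0.76,0.75],[-0.37,-0.76,0.75],[-0.37,-0.76,0.75],[0,0,0]], dr=[[0,0,-0.06],[0,0,0],[0,0,0],[0,0,0],[0,0,0]], hand=[-1,-1,-1,-1,-1])

```text
time: 3.15
tool_pos: [672.6, -115.2, 109.2]
ee_rot: [-0.004, -0.003, 1.0, -0.001]
force: [-0.7, -0.7, -0.6]
gripper_width: 0.996
grip_force: 0.0
```

```bash
python3 plan.py 676 -120.5 36 180
```

```text
t 3.15 pos [ 672.6 -115.2  109.2] yaw -179.7 w 0.996 grip 0.0 F [-0.7 -0.7 -0.6]
dr [-0.004 -0.014  0.01 ] rows_rot>= 1.0 shift [-0.084 -0.133  1.829] rows>= 2.0
```

Request:
move_arm(offset=[[0,0,0.3],[0,0,0.3],[0,0,0.3],[0,0,0],[0,0,0]], dr=[[0,0,0],[0,0,0],[0,0,0],[0,0,0],[0,0,0]], hand=[-1,-1,-1,-1,-1], force=50)

```text
time: 3.65
tool_pos: [674.7, -110.2, 78.2]
ee_rot: [-0.0, -0.004, 1.0, 0.0]
force: [-0.0, -0.3, 0.0]
gripper_width: 0.997
grip_force: 0.0
```

```bash
python3 plan.py 676 -120.5 36 180; python3 - <<'E'
from seg import *
cal=manip.get_calibration('wrist'); im=snap('wrist','w2'); M=masks(im)
print(np.round(manip.sense()['tool_pos']))
for d in manip.recognise('wrist','yellow_relay'):
    l,t,w,h=d['extent']; print(d, rect('wrist',M['yellow'],(l+w/2,t+h/2),64,cal,rad=110)[:2])
print(rect('wrist',M['red'],(280,230),36,cal,rad=170)[:3])
E
```

```text
t 3.65 pos [ 674.7 -110.2   78.2] yaw -179.5 w 0.997 grip 0.0 F [-0.  -0.3  0. ]
dr [ 0.    -0.     0.016] rows_rot>= 1.0 shift [-0.033 -0.257  1.055] rows>= 2.0
[ 675. -111.   79.]
{'extent': [396.9, 248.7, 53.3, 50.1], 'confidence': 0.97} [(688.7, -28.0, 23.7, 23.6, 64.6, 962)]
{'extent': [80.6, 239.8, 70.7, 79.9], 'confidence': 0.67} [(659.4, -143.6, 24.6, 1.6, -3.0, 112)]
{'extent': [220.0, 195.9, 82.5, 111.6], 'confidence': 0.61} [(676.1, -123.6, 58.3, 41.0, 0.9, 6682)]
[(629.0, -120.7, 60.7, 16.3, 82.3, 2634), (708.2, -155.8, 13.3, 11.7, -5.5, 209)]
```

View pics/w2.png

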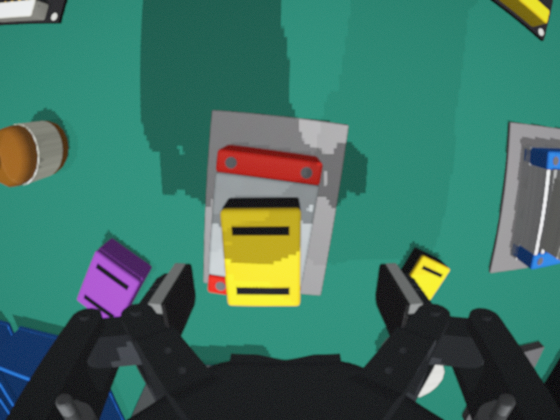

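The relay is centred at (262,255) and the fingertips at (180,270) and (395,270), so about 12 mm of lateral correction is needed.

Request:
move_arm(offset=[[-0.03,-0.3,0],[0,0,0.4],[0,0,0.4],[0,0,0.25],[0,0,0]], dr=[[0,0,-0.01],[0,0,0],[0,0,0],[0,0,0],[0,0,0]], hand=[-1,-1,-1,-1,-1])

```text
time: 4.25
tool_pos: [675.1, -123.8, 34.8]
ee_rot: [-0.001, -0.006, 1.0, 0.0]
force: [0.1, -0.2, -0.7]
gripper_width: 1.001
grip_force: 0.0
```

```bash
python3 plan.py 676 -122.5 36 180.5
```

```text
t 4.25 pos [ 675.1 -123.8   34.8] yaw -179.3 w 1.001 grip 0.0 F [ 0.1 -0.2 -0.7]
dr [ 0.    -0.005  0.007] rows_rot>= 1.0 shift [-0.022  0.032 -0.031] rows>= 1.0
```

Closing.

Request:
move_arm(offset=[[0,0,0],[0,0,0],[0,0,0],[0,0,0],[0,0,0]], dr=[[0,0,0],[0,0,0],[0,0,0],[0,0,0],[0,0,0]], hand=[1,1,1,1,1], force=50)

```text
time: 4.75
tool_pos: [676.7, -123.1, 37.2]
ee_rot: [0.001, -0.006, 1.0, -0.0]
force: [-0.1, -0.7, 6.6]
gripper_width: 0.482
grip_force: 52.2
```

Request:
move_arm(offset=[[0,0,0],[0,0,0],[0,0,0],[0,0,-0.2],[0,0,-0.3]], dr=[[0,0,0],[0,0,0],[0,0,0],[0,0,0],[0,0,0]], hand=[1,1,1,1,1])

```text
time: 5.25
tool_pos: [675.1, -122.9, 55.7]
ee_rot: [-0.001, -0.006, 1.0, 0.0]
force: [-0.7, 0.3, -1.6]
gripper_width: 0.481
grip_force: 51.6
```

```bash
python3 plan.py 427 93.5 110 158
```

```text
t 5.25 pos [ 675.1 -122.9   55.7] yaw -179.3 w 0.481 grip 51.6 F [-0.7  0.3 -1.6]
dr [-0.    -0.005  0.758] rows_rot>= 3.0 shift [ 7.778  2.693 -1.357] rows>= 8.0
```

Request:
move_arm(offset=[[0,0,-0.5],[0,0,-0.5],[0,0,-0.36],[0.78,0.27,0],[0.78,0.27,0]], dr=[[0,0,0.25],[0,0,0.25],[0,0,0.25],[0,0,0],[0,0,0]], hand=[1,1,1,1,1])

```text
time: 5.75
tool_pos: [626.1, -80.0, 111.6]
ee_rot: [0.001, 0.19, 0.982, -0.0]
force: [-0.6, 0.1, -1.6]
gripper_width: 0.485
grip_force: 51.6
```

Request:
move_arm(offset=[[0.78,0.27,0],[0.78,0.27,0],[0.78,0.27,0],[0.78,0.27,0],[0.78,0.27,0]], dr=[[0,0,0],[0,0,0],[0,0,0],[0,0,0],[0,0,0]], hand=[1,1,1,1,1])

```text
time: 6.25
tool_pos: [500.4, 29.1, 111.3]
ee_rot: [0.0, 0.189, 0.982, 0.0]
force: [0.7, 1.4, -0.7]
gripper_width: 0.48
grip_force: 51.6
```

Request:
move_arm(offset=[[0.78,0.27,0],[0.78,0.27,0],[0.78,0.27,0],[0,0,0],[0,0,0]], dr=[[0,0,0],[0,0,0],[0,0,0],[0,0,0],[0,0,0]], hand=[1,1,1,1,1])

```text
time: 6.75
tool_pos: [426.6, 93.5, 111.3]
ee_rot: [0.001, 0.188, 0.982, 0.0]
force: [1.2, -0.9, -1.2]
gripper_width: 0.485
grip_force: 51.5
```

```bash
python3 plan.py 427 93.5 60 158.2; python3 - <<'E'
from seg import *
cal=manip.get_calibration('wrist'); im=snap('wrist','w3'); M=masks(im)
K,Rr,t=map(np.array,(cal['K'],cal['R'],cal['t']))
def proj(X):
    c=Rr@np.array(X)+t; th=np.arctan2(np.hypot(c[0],c[1]),c[2]); u=c[:2]/np.hypot(c[0],c[1])*th
    return K[0,0]*u[0]+K[0,2],K[1,1]*u[1]+K[1,2]
for n,X in [('yellow',(427,93.5,4)),('red',(430,372,4)),('white',(426,-314,4)),('blue',(421,-83,4))]:
    p=proj(X); print(n,np.round(p),rect('wrist',M[n],p,X[2],cal,rad=110)[:3])
print('held',rect('wrist',M['yellow'],(280,250),manip.sense()['tool_pos'][2]+28,cal,rad=80)[:2])
E
```

```text
t 6.75 pos [426.6  93.5 111.3] yaw 158.3 w 0.485 grip 51.5 F [ 1.2 -0.9 -1.2]
dr [0.002 0.002 0.004] rows_rot>= 1.0 shift [-0.009  0.003  1.283] rows>= 2.0
yellow [286. 208.] [(485.7, 69.2, 89.9, 84.1, 68.4, 7854), (412.8, 94.9, 53.9, 40.9, 68.4, 1286)]
red [552. 110.] [(429.8, 368.3, 109.2, 75.7, 8.8, 1255), (505.8, 358.9, 23.0, 16.7, -7.0, 159)]
white [  3. 315.] [(439.4, -307.2, 85.2, 43.6, -52.3, 234), (505.4, -371.2, 70.6, 18.5, 76.9, 215), (356.3, -105.9, 6.2, 5.7, -89.1, 27)]
blue [112. 268.] [(420.2, -86.8, 109.5, 75.8, -20.5, 1886), (477.9, -143.7, 35.4, 8.5, -69.8, 94), (511.2, -102.5, 12.6, 6.9, -66.2, 43)]
held [(419.6, 95.6, 45.8, 41.4, -21.6, 9078), (383.4, 108.3, 24.7, 17.3, 68.4, 1012)]
```

View pics/w3.png

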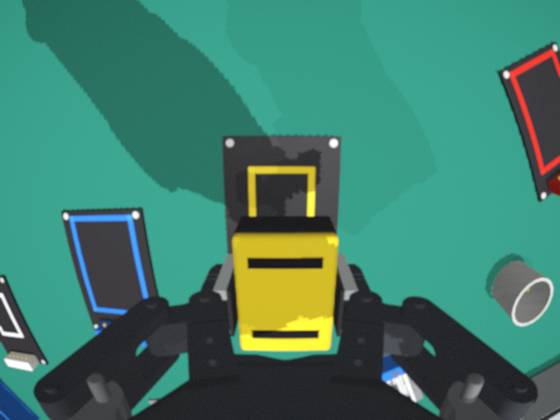

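The held relay (285,280) lines up with the yellow outline (282,190), and the wrist view suggests a shift of about 2–3 mm. I'll descend.

Request:
move_arm(offset=[[0,-0.05,0.6],[0,0,0.8],[0,0,0.8],[0,0,0.2],[0,0,0]], dr=[[0,0,0],[0,0,0],[0,0,0],[0,0,0],[0,0,0]], hand=[1,1,1,1,1])

```text
time: 7.3
tool_pos: [425.6, 90.3, 13.7]
ee_rot: [-0.001, 0.19, 0.982, -0.001]
force: [0.1, -0.7, -0.9]
gripper_width: 0.487
grip_force: 51.4
```

Request:
move_arm(offset=[[0,0,0.05],[0,0,0.05],[0,0,0.05],[0,0,0],[0,0,0]], dr=[[0,0,0],[0,0,0],[0,0,0],[0,0,0],[0,0,0]], hand=[1,1,1,1,1])

```text
time: 7.8
tool_pos: [425.8, 91.2, 8.8]
ee_rot: [0.0, 0.189, 0.982, 0.0]
force: [0.8, -0.1, -1.7]
gripper_width: 0.486
grip_force: 51.4
```

```bash
python3 plan.py 427 91.5 5 158.2
```

```text
t 7.8 pos [425.8  91.2   8.8] yaw 158.2 w 0.486 grip 51.4 F [ 0.8 -0.1 -1.7]
dr [0.001 0.001 0.001] rows_rot>= 1.0 shift [-0.025  0.018  0.096] rows>= 1.0
```

Request:
move_arm(offset=[[0,0,0.04],[0,0,0.04],[0,0,0],[0,0,0],[0,0,0]], dr=[[0,0,0],[0,0,0],[0,0,0],[0,0,0],[0,0,0]], hand=[1,1,1,1,1])

```text
time: 8.3
tool_pos: [425.6, 91.1, 5.3]
ee_rot: [-0.0, 0.189, 0.982, -0.0]
force: [-0.4, -0.9, -1.1]
gripper_width: 0.486
grip_force: 51.4
```

Request:
move_arm(offset=[[0,0,0.03],[0,0,0.03],[0,0,0],[0,0,0],[0,0,0]], dr=[[0,0,0],[0,0,0],[0,0,0],[0,0,0],[0,0,0]], hand=[1,1,1,1,1])

```text
time: 8.8
tool_pos: [425.7, 91.1, 4.9]
ee_rot: [0.001, 0.189, 0.982, 0.0]
force: [-5.6, 0.4, 35.3]
gripper_width: 0.48
grip_force: 56.0
```

Request:
move_arm(offset=[[0,0,-0.04],[0,0,0],[0,0,0],[0,0,0],[0,0,0]], dr=[[0,0,0],[0,0,0],[0,0,0],[0,0,0],[0,0,0]], hand=[1,-1,-1,-1,-1])

```text
time: 9.3
tool_pos: [425.6, 91.1, 4.2]
ee_rot: [-0.0, 0.189, 0.982, -0.0]
force: [-0.3, -0.3, 0.2]
gripper_width: 1.001
grip_force: 0.0
```

Request:
move_arm(offset=[[0,0,0],[0,0,0],[0,0,-0.4],[0,0,-0.8],[0,0,-0.8]], dr=[[0,0,0],[0,0,0],[0,0,0],[0,0,0],[0,0,0]], hand=[-1,-1,-1,-1,-1])

```text
time: 9.8
tool_pos: [425.0, 91.0, 85.0]
ee_rot: [-0.001, 0.189, 0.982, -0.0]
force: [0.4, 0.2, 0.2]
gripper_width: 1.002
grip_force: 0.0
```

```bash
python3 plan.py 648 116 110 184.2
```

```text
t 9.8 pos [425.  91.  85.] yaw 158.2 w 1.002 grip 0.0 F [0.4 0.2 0.2]
dr [-0.002 -0.003 -0.866] rows_rot>= 4.0 shift [-5.606  0.216 -0.625] rows>= 6.0
```

Request:
move_arm(offset=[[0,0,-0.2],[0,0,-0.2],[0,0,-0.2],[-0.9,0.03,0],[-0.9,0.03,0]], dr=[[0,0,-0.26],[0,0,-0.26],[0,0,-0.26],[0,0,0],[0,0,0]], hand=[-1,-1,-1,-1,-1])

```text
time: 10.3
tool_pos: [498.1, 95.4, 109.1]
ee_rot: [0.0, -0.014, 1.0, 0.0]
force: [0.5, -0.1, -0.6]
gripper_width: 1.003
grip_force: 0.0
```

Request:
move_arm(offset=[[-0.9,0.03,0],[-0.9,0.03,0],[-0.9,0.03,0],[-0.9,0.03,0],[0,0,0]], dr=[[0,0,0],[0,0,0],[0,0,0],[0,0,0],[0,0,0]], hand=[-1,-1,-1,-1,-1])

```text
time: 10.8
tool_pos: [645.2, 104.3, 107.7]
ee_rot: [0.001, -0.014, 1.0, 0.0]
force: [-0.4, -0.8, -0.8]
gripper_width: 1.003
grip_force: 0.0
```

```bash
python3 plan.py 648 116 36 184; python3 - <<'E'
from seg import *
cal=manip.get_calibration('wrist'); im=snap('wrist','w4'); M=masks(im)
print(manip.sense()['tool_pos'])
hs=cv2.cvtColor(im,cv2.COLOR_RGB2HSV)
for v in (190,215,235): print(v,rect('wrist',(hs[:,:,1]<40)&(hs[:,:,2]>v),(280,250),64,cal,rad=110)[:2])
print(rect('wrist',M['blue'],(280,230),36,cal,rad=120)[:3])
br=(hs[:,:,0]>12)&(hs[:,:,0]<32)&(hs[:,:,1]>90)&(hs[:,:,2]>90)
print(rect('wrist',br,(280,230),64,cal,rad=100)[:4])
E
```

```text
t 10.8 pos [645.2 104.3 107.7] yaw -178.5 w 1.003 grip 0.0 F [-0.4 -0.8 -0.8]
dr [ 0.     0.005 -0.082] rows_rot>= 1.0 shift [-0.091  0.288  1.792] rows>= 2.0
[642.54455921 104.25093248 107.45799384]
190 [(655.4, 110.1, 58.3, 48.9, 1.3, 5396), (646.3, 139.5, 49.6, 3.2, 4.9, 374)]
215 [(655.5, 110.4, 58.3, 47.3, 2.6, 4601), (646.9, 139.6, 48.2, 2.2, 4.2, 251)]
235 [(658.5, 113.0, 50.9, 40.7, 0.3, 3954), (651.4, 88.3, 45.7, 1.6, 4.2, 161)]
[(611.8, 111.7, 60.5, 16.3, -86.0, 1923), (688.1, 143.7, 22.5, 10.2, 0.4, 182), (697.9, 88.9, 11.0, 2.8, 12.2, 32)]
[(638.2, 111.7, 8.0, 7.8, -88.0, 143), (674.3, 112.2, 7.9, 7.5, -88.7, 114)]
```

View pics/w4.png

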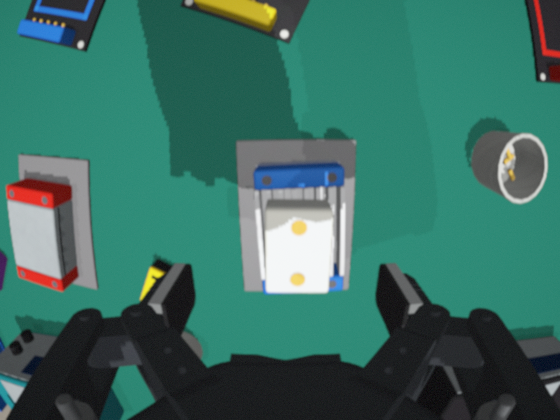

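The filter's brass dots at (299,228) and (297,280) give a centre of (656,112) and a yaw of about 0.8°.

Request:
move_arm(offset=[[-0.3,0.2,0.2],[0,0,0.4],[0,0,0.4],[0,0,0],[0,0,0]], dr=[[0,0,0.02],[0,0,0],[0,0,0],[0,0,0],[0,0,0]], hand=[-1,-1,-1,-1,-1])

```text
time: 11.35
tool_pos: [652.2, 112.7, 68.6]
ee_rot: [-0.001, -0.009, 1.0, -0.0]
force: [0.9, 0.1, 0.5]
gripper_width: 1.003
grip_force: 0.0
```

```bash
python3 plan.py 656 112.5 37 181; python3 - <<'E'
from seg import *
cal=manip.get_calibration('wrist'); im=snap('wrist','w5')
hs=cv2.cvtColor(im,cv2.COLOR_RGB2HSV)
br=(hs[:,:,0]>12)&(hs[:,:,0]<32)&(hs[:,:,1]>90)&(hs[:,:,2]>90)
print(rect('wrist',br,(280,250),64,cal,rad=100)[:4])
E
```

```text
t 11.35 pos [652.2 112.7  68.6] yaw -179.0 w 1.003 grip 0.0 F [0.9 0.1 0.5]
dr [-0.    -0.002  0.001] rows_rot>= 1.0 shift [-0.095 -0.007  0.79 ] rows>= 1.0
[(639.5, 111.8, 8.8, 8.5, -88.9, 252), (675.4, 112.3, 8.4, 8.3, -37.9, 174)]
```

Centre (657.5,112), consistent. Descend, grip, lift a little.

Request:
move_arm(offset=[[-0.12,0,0],[0,0,0.4],[0,0,0.38],[0,0,0],[0,0,0]], dr=[[0,0,0],[0,0,0],[0,0,0],[0,0,0],[0,0,0]], hand=[-1,-1,-1,-1,-1])

```text
time: 11.9
tool_pos: [657.7, 112.8, 37.0]
ee_rot: [-0.0, -0.009, 1.0, -0.0]
force: [-0.3, -0.1, 0.3]
gripper_width: 0.998
grip_force: 0.0
```

Request:
move_arm(offset=[[0,0,0],[0,0,0],[0,0,0],[0,0,0],[0,0,0]], dr=[[0,0,0],[0,0,0],[0,0,0],[0,0,0],[0,0,0]], hand=[1,1,1,1,1], force=50)

```text
time: 12.4
tool_pos: [658.3, 112.9, 38.0]
ee_rot: [0.001, -0.009, 1.0, 0.0]
force: [-0.4, -0.5, 5.2]
gripper_width: 0.48
grip_force: 52.1
```

Request:
move_arm(offset=[[0,0,0],[0,0,0],[0,0,0],[0,0,-0.2],[0,0,-0.3]], dr=[[0,0,0],[0,0,0],[0,0,0],[0,0,0],[0,0,0]], hand=[1,1,1,1,1])

```text
time: 12.9
tool_pos: [657.0, 112.7, 56.9]
ee_rot: [-0.001, -0.009, 1.0, -0.0]
force: [0.3, 0.1, -2.0]
gripper_width: 0.479
grip_force: 51.4
```

```bash
python3 plan.py 425 -300 130 167.2
```

```text
t 12.9 pos [657.  112.7  56.9] yaw -179.0 w 0.479 grip 51.4 F [ 0.3  0.1 -2. ]
dr [-0.001 -0.004  0.461] rows_rot>= 2.0 shift [  3.37  -11.346  -1.828] rows>= 12.0
```

Request:
move_arm(offset=[[0,0,-0.9],[0,0,-0.9],[0.26,-0.87,0],[0.26,-0.87,0],[0.26,-0.87,0]], dr=[[0,0,0.23],[0,0,0.23],[0,0,0],[0,0,0],[0,0,0]], hand=[1,1,1,1,1])

```text
time: 13.4
tool_pos: [603.8, 17.2, 130.3]
ee_rot: [0.001, 0.111, 0.994, 0.0]
force: [0.0, -0.5, -0.9]
gripper_width: 0.479
grip_force: 51.4
```

Request:
move_arm(offset=[[0.26,-0.87,0],[0.26,-0.87,0],[0.26,-0.87,0],[0.26,-0.87,0],[0.26,-0.87,0]], dr=[[0,0,0],[0,0,0],[0,0,0],[0,0,0],[0,0,0]], hand=[1,1,1,1,1])

```text
time: 13.9
tool_pos: [514.4, -141.4, 130.2]
ee_rot: [0.0, 0.111, 0.994, -0.0]
force: [0.7, -0.6, -1.3]
gripper_width: 0.48
grip_force: 51.4
```

Request:
move_arm(offset=[[0.26,-0.87,0],[0.26,-0.87,0],[0.26,-0.87,0],[0.26,-0.87,0],[0.26,-0.87,0]], dr=[[0,0,0],[0,0,0],[0,0,0],[0,0,0],[0,0,0]], hand=[1,1,1,1,1])

```text
time: 14.4
tool_pos: [425.3, -299.6, 130.2]
ee_rot: [0.0, 0.111, 0.994, -0.0]
force: [-0.4, 0.2, -1.3]
gripper_width: 0.484
grip_force: 51.4
```

Request:
move_arm(offset=[[0,0,0],[0,0,0],[0,0,0],[0,0,0],[0,0,0]], dr=[[0,0,0],[0,0,0],[0,0,0],[0,0,0],[0,0,0]], hand=[1,1,1,1,1])

```text
time: 14.9
tool_pos: [426.7, -297.4, 129.4]
ee_rot: [0.0, 0.11, 0.994, 0.0]
force: [0.2, 0.5, -1.2]
gripper_width: 0.482
grip_force: 51.4
```

```bash
cat > look.py <<'E'
from seg import *
def setup():
    cal=manip.get_calibration('wrist'); K,Rr,t=map(np.array,(cal['K'],cal['R'],cal['t']))
    def proj(X):
        c=Rr@np.array(X)+t; th=np.arctan2(np.hypot(c[0],c[1]),c[2]); u=c[:2]/np.hypot(c[0],c[1])*th
        return K[0,0]*u[0]+K[0,2],K[1,1]*u[1]+K[1,2]
    return cal,proj
E
python3 plan.py 426 -316 110 167.2; python3 - <<'E'
from look import *
cal,proj=setup(); im=snap('wrist','w6'); M=masks(im)
for n,X,r in [('white',(426,-316,4),110),('blue',(421,-85,4),90),('yellow',(427,91,4),80),('yellow',(427,91,32),80)]:
    p=proj(X); print(n,np.round(p),rect('wrist',M[n],p,X[2],cal,rad=r)[:4])
E
```

```text
t 14.9 pos [ 426.7 -297.4  129.4] yaw 167.3 w 0.482 grip 51.4 F [ 0.2  0.5 -1.2]
dr [0.001 0.    0.005] rows_rot>= 1.0 shift [-0.087 -0.458  0.484] rows>= 1.0
white [265. 206.] [(496.8, -313.4, 93.7, 88.3, 77.3, 7585), (418.3, -315.2, 54.2, 52.8, -14.2, 896)]
blue [500. 151.] [(419.5, -85.6, 109.2, 75.7, -20.4, 2150), (491.9, -102.9, 76.7, 18.8, 69.4, 881)]
yellow [600. 137.] []
yellow [617. 140.] []
```

View pics/w6.png

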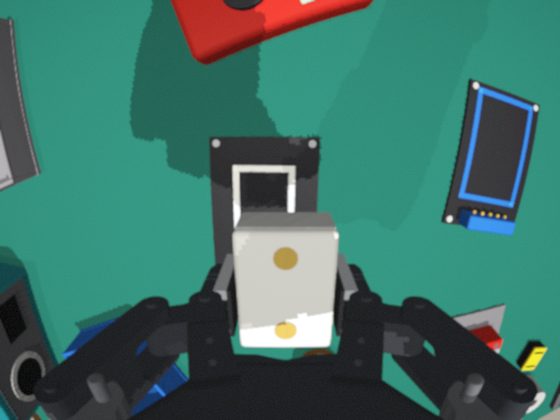

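The white outline (265,195) and the held filter (285,280) are aligned in yaw and need about 19 mm of lateral shift.

Request:
move_arm(offset=[[-0.09,-0.46,0],[0,0,0.9],[0,0,0.9],[0,0,0.7],[0,0,0]], dr=[[0,0,0.01],[0,0,0],[0,0,0],[0,0,0],[0,0,0]], hand=[1,1,1,1,1])

```text
time: 15.45
tool_pos: [423.5, -316.6, 26.1]
ee_rot: [-0.003, 0.114, 0.993, 0.001]
force: [-0.3, 1.3, -0.9]
gripper_width: 0.483
grip_force: 51.3
```

Request:
move_arm(offset=[[0,0,0.2],[0,0,0.2],[0,0,0.08],[0,0,0],[0,0,0]], dr=[[0,0,0],[0,0,0],[0,0,0],[0,0,0],[0,0,0]], hand=[1,1,1,1,1])

```text
time: 15.95
tool_pos: [425.7, -317.4, 10.7]
ee_rot: [0.0, 0.114, 0.994, -0.0]
force: [-0.8, -0.1, -1.6]
gripper_width: 0.481
grip_force: 51.3
```

```bash
python3 plan.py 426.3 -316 5.5 167
```

```text
t 15.95 pos [ 425.7 -317.4   10.7] yaw 166.9 w 0.481 grip 51.3 F [-0.8 -0.1 -1.6]
dr [-0.001  0.002 -0.002] rows_rot>= 1.0 shift [-0.007  0.037  0.129] rows>= 1.0
```

Request:
move_arm(offset=[[0,0.02,0.05],[0,0,0.05],[0,0,0.04],[0,0,0],[0,0,0]], dr=[[0,0,0],[0,0,0],[0,0,0],[0,0,0],[0,0,0]], hand=[1,1,1,1,1])

```text
time: 16.45
tool_pos: [425.8, -316.4, 5.9]
ee_rot: [0.0, 0.114, 0.993, -0.0]
force: [-3.4, 2.9, 16.1]
gripper_width: 0.481
grip_force: 53.4
```

Request:
move_arm(offset=[[0,0,0],[0,0,0],[0,0,0],[0,0,0],[0,0,0]], dr=[[0,0,0],[0,0,0],[0,0,0],[0,0,0],[0,0,0]], hand=[-1,-1,-1,-1,-1])

```text
time: 16.95
tool_pos: [425.6, -316.3, 4.3]
ee_rot: [-0.0, 0.114, 0.993, 0.0]
force: [-0.4, 0.6, 0.7]
gripper_width: 0.995
grip_force: 0.0
```

Request:
move_arm(offset=[[0,0,-0.4],[0,0,-0.9],[0,0,-0.9],[0,0,-0.9],[0,0,0]], dr=[[0,0,0],[0,0,0],[0,0,0],[0,0,0],[0,0,0]], hand=[-1,-1,-1,-1,-1])

```text
time: 17.45
tool_pos: [427.8, -317.9, 132.9]
ee_rot: [0.003, 0.114, 0.993, -0.002]
force: [1.2, 0.2, -0.3]
gripper_width: 0.997
grip_force: 0.0
```

```bash
python3 plan.py 640 -120 120 172.2; python3 - <<'E'
from look import *
cal,proj=setup(); im=snap('wrist','w7'); M=masks(im)
hs=cv2.cvtColor(im,cv2.COLOR_RGB2HSV)
br=(hs[:,:,0]>12)&(hs[:,:,0]<32)&(hs[:,:,1]>90)&(hs[:,:,2]>90)
p=proj((426,-316,32)); print(p,rect('wrist',br,p,32,cal,rad=60)[:3]); print(rect('wrist',M['white'],proj((426,-316,4)),4,cal,rad=110)[:3])
cv2.imwrite('pics/w7c.png',cv2.resize(im[80:380,130:430],(600,600))[:,:,::-1])
snap('top','top1')
imt=cv2.imread('pics/top1.png'); cv2.imwrite('pics/top1c.png',cv2.resize(imt[220:300,130:430],(800,213),interpolation=cv2.INTER_CUBIC))
E
```

```text
t 17.45 pos [ 427.8 -317.9  132.9] yaw 166.9 w 0.997 grip 0.0 F [ 1.2  0.2 -0.3]
dr [-0.006  0.014 -0.176] rows_rot>= 1.0 shift [-4.585  5.622  0.323] rows>= 7.0
(np.float64(288.34708911803415), np.float64(206.57386802845932)) [(407.0, -312.7, 7.7, 7.1, 77.0, 91), (441.8, -321.1, 7.6, 7.2, -12.7, 76)]
[(427.3, -317.2, 73.3, 52.6, -13.6, 4335), (504.0, -335.4, 64.3, 15.5, 76.7, 989), (382.4, -265.0, 5.1, 5.1, 78.3, 41)]
```

View pics/w7c.png

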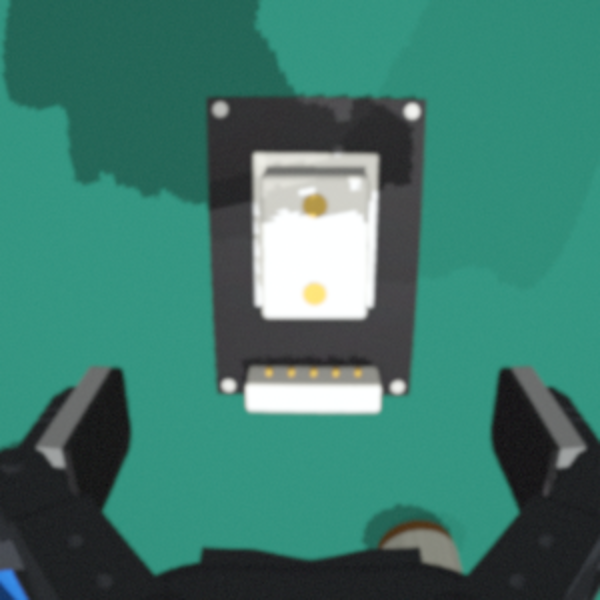

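View pics/top1c.png

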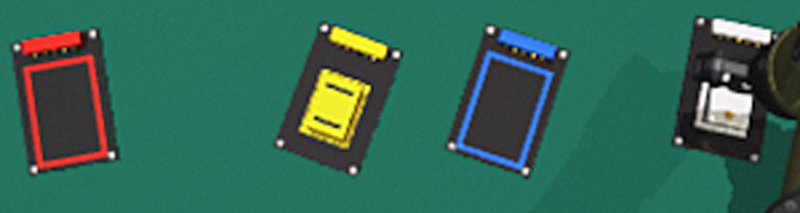

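The filter's dots in the crop at (314,205) and (314,293) sit inside the white outline (253–378 × 152–305), so it is centred. In the top view the relay covers the yellow outline at (335,108). The red converter is next.

Request:
move_arm(offset=[[0,0,0],[-0.64,0.79,0.04],[-0.64,0.79,0.04],[-0.64,0.79,0.04],[-0.64,0.79,0.04]], dr=[[0,0,-0.18],[0,0,0],[0,0,0],[0,0,0],[0,0,0]], hand=[-1,-1,-1,-1,-1])

```text
time: 18.05
tool_pos: [544.0, -203.4, 120.2]
ee_rot: [-0.001, 0.067, 0.998, 0.0]
force: [-0.1, -0.5, 0.5]
gripper_width: 0.999
grip_force: 0.0
```

Request:
move_arm(offset=[[-0.64,0.79,0.04],[-0.64,0.79,0.04],[-0.64,0.79,0.04],[0,0,0],[0,0,0]], dr=[[0,0,0],[0,0,0],[0,0,0],[0,0,0],[0,0,0]], hand=[-1,-1,-1,-1,-1])

```text
time: 18.55
tool_pos: [632.1, -119.7, 114.9]
ee_rot: [-0.002, 0.066, 0.998, 0.0]
force: [0.4, -1.3, -0.7]
gripper_width: 1.005
grip_force: 0.0
```

```bash
python3 plan.py 671 -124 60 172.2; python3 - <<'E'
from look import *
cal,proj=setup(); im=snap('wrist','w8'); M=masks(im)
for z in (36,):
    p=proj((671,-124,z)); print(p,rect('wrist',M['red'],p,z,cal,rad=130)[:4])
p=proj((671,-124,36)); hs=cv2.cvtColor(im,cv2.COLOR_RGB2HSV)
E
```

```text
t 18.55 pos [ 632.1 -119.7  114.9] yaw 172.5 w 1.005 grip 0.0 F [ 0.4 -1.3 -0.7]
dr [ 0.    -0.007  0.009] rows_rot>= 1.0 shift [-0.977  0.026  1.373] rows>= 2.0
(np.float64(287.0434332712557), np.float64(268.20286865318934)) [(626.4, -120.8, 60.1, 19.5, 82.5, 2057), (711.2, -131.9, 60.8, 12.5, 82.5, 868)]
```

View pics/w8.png

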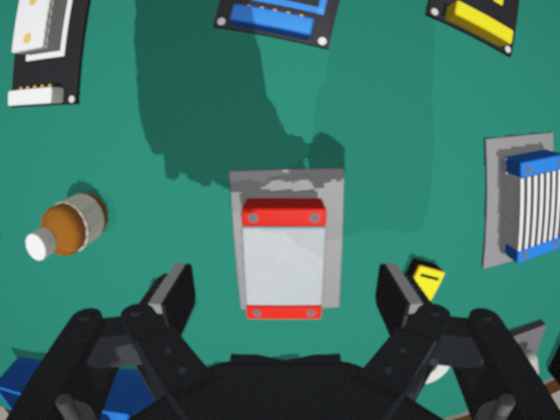

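The converter is clear of its top module: caps at (285,212) and (284,312), yaw ≈ -7.5°, centre ≈ (670.5,-125.5).

Request:
move_arm(offset=[[-0.48,0.03,0.1],[-0.48,0.03,0.4],[0,0,0.6],[0,0,0],[0,0,0]], dr=[[0,0,0],[0,0,0],[0,0,0],[0,0,0],[0,0,0]], hand=[-1,-1,-1,-1,-1])

```text
time: 19.1
tool_pos: [669.7, -125.3, 72.8]
ee_rot: [-0.001, 0.068, 0.998, -0.0]
force: [0.1, 0.4, 1.2]
gripper_width: 1.005
grip_force: 0.0
```

```bash
python3 plan.py 670.5 -125.5 5 172.5; python3 - <<'E'
from look import *
cal,proj=setup(); im=snap('wrist','w9'); M=masks(im)
p=proj((671,-124,36)); print(p,rect('wrist',M['red'],p,36,cal,rad=150)[:4])
E
```

```text
t 19.1 pos [ 669.7 -125.3   72.8] yaw 172.2 w 1.005 grip 0.0 F [0.1 0.4 1.2]
dr [-0.001 -0.005 -0.009] rows_rot>= 1.0 shift [-0.02  -0.003  1.696] rows>= 2.0
(np.float64(288.6732933316906), np.float64(243.48359056053332)) [(628.8, -120.4, 61.1, 16.7, 82.3, 2890), (711.7, -131.5, 61.1, 13.2, 82.6, 1379)]
```

Request:
move_arm(offset=[[0,0,0.6],[0,0,0.6],[0,0,0.4],[0,0,0.09],[0,0,0]], dr=[[0,0,0],[0,0,0],[0,0,0],[0,0,0],[0,0,0]], hand=[-1,-1,-1,-1,-1])

```text
time: 19.65
tool_pos: [671.1, -124.1, 6.0]
ee_rot: [-0.0, 0.067, 0.998, -0.0]
force: [0.5, 0.1, -0.5]
gripper_width: 0.998
grip_force: 0.0
```

Request:
move_arm(offset=[[0,0,0],[0,0,0],[0,0,0],[0,0,0],[0,0,0]], dr=[[0,0,0],[0,0,0],[0,0,0],[0,0,0],[0,0,0]], hand=[1,1,1,1,1], force=70)

```text
time: 20.15
tool_pos: [672.1, -124.2, 7.4]
ee_rot: [0.001, 0.067, 0.998, -0.0]
force: [-1.0, -0.8, 5.5]
gripper_width: 0.712
grip_force: 78.4
```

Request:
move_arm(offset=[[0,0,0],[0,0,0],[0,0,0],[0,0,-0.2],[0,0,-0.3]], dr=[[0,0,0],[0,0,0],[0,0,0],[0,0,0],[0,0,0]], hand=[1,1,1,1,1])

```text
time: 20.65
tool_pos: [670.3, -123.7, 25.6]
ee_rot: [-0.001, 0.067, 0.998, 0.0]
force: [0.3, -0.3, -2.1]
gripper_width: 0.711
grip_force: 77.3
```

```bash
python3 plan.py 435 350 150 189
```

```text
t 20.65 pos [ 670.3 -123.7   25.6] yaw 172.3 w 0.711 grip 77.3 F [ 0.3 -0.3 -2.1]
dr [ 0.001 -0.004 -0.556] rows_rot>= 2.0 shift [ 3.958 12.616 -3.11 ] rows>= 13.0
```

Request:
move_arm(offset=[[0,0,-0.78],[0,0,-0.78],[0,0,-0.78],[0,0,-0.78],[0.29,0.9,0]], dr=[[0,0,-0.18],[0,0,-0.19],[0,0,-0.19],[0,0,0],[0,0,0]], hand=[1,1,1,1,1])

```text
time: 21.15
tool_pos: [657.6, -96.8, 156.1]
ee_rot: [0.005, -0.076, 0.997, -0.003]
force: [1.0, -0.1, -4.0]
gripper_width: 0.713
grip_force: 77.2
```

Request:
move_arm(offset=[[0.29,0.9,0],[0.29,0.9,0],[0.29,0.9,0],[0.29,0.9,0],[0.29,0.9,0]], dr=[[0,0,0],[0,0,0],[0,0,0],[0,0,0],[0,0,0]], hand=[1,1,1,1,1])

```text
time: 21.65
tool_pos: [567.3, 79.6, 151.4]
ee_rot: [0.0, -0.079, 0.997, -0.0]
force: [0.1, 0.6, -1.9]
gripper_width: 0.71
grip_force: 77.1
```

Request:
move_arm(offset=[[0.29,0.9,0],[0.29,0.9,0],[0.29,0.9,0],[0.29,0.9,0],[0.29,0.9,0]], dr=[[0,0,0],[0,0,0],[0,0,0],[0,0,0],[0,0,0]], hand=[1,1,1,1,1])

```text
time: 22.15
tool_pos: [481.5, 248.1, 151.4]
ee_rot: [0.0, -0.079, 0.997, 0.0]
force: [1.1, 0.6, -2.7]
gripper_width: 0.711
grip_force: 77.1
```

Request:
move_arm(offset=[[0.29,0.9,0],[0.29,0.9,0],[0.2,0.6,0],[0,0,0],[0,0,0]], dr=[[0,0,0],[0,0,0],[0,0,0],[0,0,0],[0,0,0]], hand=[1,1,1,1,1])

```text
time: 22.65
tool_pos: [436.0, 337.0, 151.1]
ee_rot: [0.0, -0.08, 0.997, -0.0]
force: [-0.1, -0.7, -3.4]
gripper_width: 0.71
grip_force: 77.2
```

```bash
python3 plan.py 430.3 370 120 189; python3 - <<'E'
from look import *
cal,proj=setup(); im=snap('wrist','w10'); M=masks(im)
h=manip.sense()['tool_pos'][2]
for X,r in [((430,370,4),130)]:
    p=proj(X); print(np.round(p),rect('wrist',M['red'],p,X[2],cal,rad=r)[:4])
p=proj((435,350,h+29)); print('held',rect('wrist',M['red'],p,h+30,cal,rad=110)[:3])
p=proj((427,91,32));print('relay',np.round(p),rect('wrist',M['yellow'],p,32,cal,rad=50)[:3])
E
```

```text
t 22.65 pos [436.  337.  151.1] yaw -170.8 w 0.71 grip 77.2 F [-0.1 -0.7 -3.4]
dr [-0.     0.001  0.007] rows_rot>= 1.0 shift [0.013 0.837 0.777] rows>= 1.0
[322. 195.] [(421.1, 334.1, 154.4, 79.9, -80.8, 8242), (505.1, 490.8, 92.8, 26.6, 33.7, 1504)]
held [(395.5, 330.4, 59.2, 10.4, -80.8, 3976), (417.7, 389.0, 35.3, 10.2, 33.7, 1364), (464.2, 369.1, 4.5, 2.6, -85.2, 37)]
relay [ 43. 158.] [(426.3, 91.2, 60.3, 45.3, -21.7, 1737), (419.7, 112.0, 63.9, 49.9, -21.8, 613), (474.1, 67.2, 48.1, 15.5, -81.0, 286)]
```

View pics/w10.png

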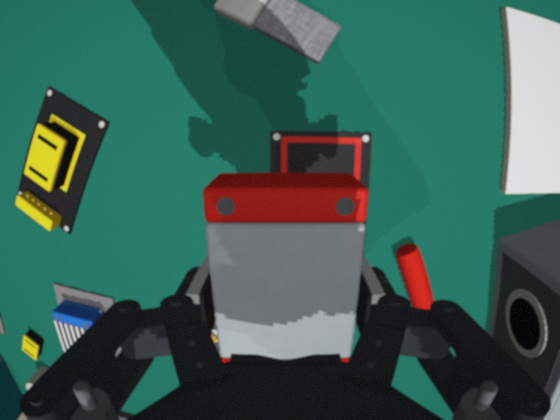

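The relay sits squarely at (426.3,91.2) on its nest. The held converter is aligned with the red outline, which is 33 mm further to the left (+y).

Request:
move_arm(offset=[[0.01,0.42,0],[0,0.4,0],[0,0,0.9],[0,0,0.9],[0,0,0.5]], dr=[[0,0,0],[0,0,0],[0,0,0],[0,0,0],[0,0,0]], hand=[1,1,1,1,1])

```text
time: 23.2
tool_pos: [429.8, 369.1, 56.1]
ee_rot: [-0.001, -0.08, 0.997, -0.001]
force: [0.9, -1.3, -2.2]
gripper_width: 0.711
grip_force: 77.0
```

Request:
move_arm(offset=[[0,0,0.5],[0,0,0.4],[0,0,0.2],[0,0,0],[0,0,0]], dr=[[0,0,0],[0,0,0],[0,0,0],[0,0,0],[0,0,0]], hand=[1,1,1,1,1])

```text
time: 23.7
tool_pos: [431.0, 369.7, 15.0]
ee_rot: [0.0, -0.08, 0.997, 0.0]
force: [-0.2, -0.2, -2.6]
gripper_width: 0.714
grip_force: 77.0
```

```bash
python3 plan.py 430.5 370 6 189;  python3 - <<'E'
from look import *
cal,proj=setup(); im=snap('wrist','w11'); M=masks(im)
p=proj((430,370,4)); print(np.round(p),rect('wrist',M['red'],p,4,cal,rad=160)[:4])
E
```

```text
t 23.7 pos [431.  369.7  15. ] yaw -170.9 w 0.714 grip 77.0 F [-0.2 -0.2 -2.6]
dr [0.001 0.001 0.004] rows_rot>= 1.0 shift [0.012 0.01  0.224] rows>= 1.0
[287. 259.] [(393.1, 363.0, 83.1, 33.3, -80.9, 9496), (528.0, 498.8, 97.8, 13.5, 36.8, 737), (496.2, 417.9, 6.2, 3.6, -85.3, 41), (508.5, 343.2, 5.8, 3.8, -87.1, 40)]
```

Request:
move_arm(offset=[[0,0,0.1],[0,0,0.05],[0,0,0.04],[0,0,0],[0,0,0]], dr=[[0,0,0],[0,0,0],[0,0,0],[0,0,0],[0,0,0]], hand=[1,1,1,1,1])

```text
time: 24.25
tool_pos: [430.9, 369.1, 7.4]
ee_rot: [0.0, -0.079, 0.997, 0.0]
force: [-1.8, -1.7, 4.2]
gripper_width: 0.716
grip_force: 77.9
```

Request:
move_arm(offset=[[0,0,0.01],[0,0,0],[0,0,0],[0,0,0],[0,0,0]], dr=[[0,0,0],[0,0,0],[0,0,0],[0,0,0],[0,0,0]], hand=[1,-1,-1,-1,-1])

```text
time: 24.75
tool_pos: [430.8, 369.1, 6.3]
ee_rot: [-0.0, -0.08, 0.997, 0.0]
force: [0.4, -0.5, 0.2]
gripper_width: 1.003
grip_force: 0.0
```

Request:
move_arm(offset=[[0,0,0],[0,0,-0.4],[0,0,-0.9],[0,0,-0.9],[0,0,-0.9]], dr=[[0,0,0],[0,0,0],[0,0,0],[0,0,0],[0,0,0]], hand=[-1,-1,-1,-1,-1])

```text
time: 25.25
tool_pos: [430.5, 368.9, 131.6]
ee_rot: [-0.0, -0.08, 0.997, -0.0]
force: [0.9, 0.1, 0.0]
gripper_width: 1.003
grip_force: 0.0
```

```bash
python3 plan.py 630 113 110 184.2; python3 - <<'E'
from look import *
cal,proj=setup(); im=snap('wrist','w12'); M=masks(im)
p=proj((430,370,36)); print(np.round(p),rect('wrist',M['red'],p,36,cal,rad=120)[:4]);print(rect('wrist',M['red'],p,4,cal,rad=120)[:4])
cv2.imwrite('pics/w12c.png',cv2.resize(im[80:380,130:430],(500,500))[:,:,::-1])
E
```

```text
t 25.25 pos [430.5 368.9 131.6] yaw -170.9 w 1.003 grip 0.0 F [0.9 0.1 0. ]
dr [-0.    -0.001  0.164] rows_rot>= 1.0 shift [-4.505 -6.745  0.541] rows>= 7.0
[287. 212.] [(437.5, 369.5, 128.0, 66.5, 9.0, 5053), (464.2, 457.5, 23.5, 15.5, -43.9, 181)]
[(448.3, 371.2, 145.2, 75.4, 9.0, 5053), (478.6, 471.0, 26.7, 17.6, -43.9, 181)]
```

View pics/w12c.png

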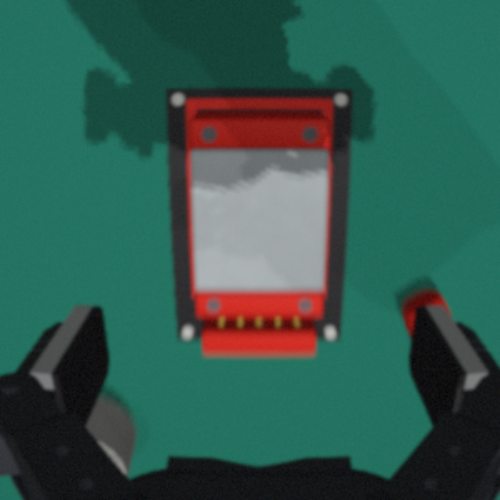

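The red converter sits symmetrically in its outline (crop centre 260,215). The heatsink is next.

Request:
move_arm(offset=[[0,0,0],[-0.56,-0.84,0.06],[-0.56,-0.84,0.06],[-0.56,-0.84,0.06],[-0.56,-0.84,0.06]], dr=[[0,0,0.16],[0,0,0],[0,0,0],[0,0,0],[0,0,0]], hand=[-1,-1,-1,-1,-1])

```text
time: 25.8
tool_pos: [531.0, 240.5, 120.6]
ee_rot: [0.0, -0.038, 0.999, -0.0]
force: [0.6, 1.2, -0.1]
gripper_width: 1.002
grip_force: 0.0
```

Request:
move_arm(offset=[[-0.56,-0.84,0.06],[-0.56,-0.84,0.06],[-0.56,-0.84,0.06],[-0.56,-0.84,0.06],[0,0,0]], dr=[[0,0,0],[0,0,0],[0,0,0],[0,0,0],[0,0,0]], hand=[-1,-1,-1,-1,-1])

```text
time: 26.3
tool_pos: [632.9, 106.6, 110.2]
ee_rot: [0.001, -0.033, 0.999, -0.002]
force: [-0.1, -0.6, 0.1]
gripper_width: 1.003
grip_force: 0.0
```

Request:
move_arm(offset=[[0,0,0],[0,0,0],[0,0,0],[0,0,0],[0,0,0]], dr=[[0,0,0],[0,0,0],[0,0,0],[0,0,0],[0,0,0]], hand=[-1,-1,-1,-1,-1])

```text
time: 26.8
tool_pos: [629.4, 115.4, 111.5]
ee_rot: [0.0, -0.038, 0.999, 0.0]
force: [0.7, -0.3, -1.3]
gripper_width: 1.0
grip_force: 0.0
```

```bash
python3 plan.py 655 113 60 184.2; python3 - <<'E'
from look import *
cal,proj=setup(); im=snap('wrist','w13'); M=masks(im)
p=proj((655,113,36)); print(p,rect('wrist',M['blue'],p,36,cal,rad=130)[:4])
E
```

```text
t 26.8 pos [629.4 115.4 111.5] yaw -175.6 w 1.0 grip 0.0 F [ 0.7 -0.3 -1.3]
dr [0.    0.    0.007] rows_rot>= 1.0 shift [-0.634 -0.107  1.287] rows>= 2.0
(np.float64(279.9055406459646), np.float64(253.45797518672305)) [(611.5, 111.9, 60.4, 18.7, -85.6, 2049), (690.1, 117.9, 60.6, 24.2, -85.5, 1213)]
```

Request:
move_arm(offset=[[-0.32,-0.02,0.1],[-0.32,-0.03,0.4],[0,0,0.5],[0,0,0],[0,0,0]], dr=[[0,0,0],[0,0,0],[0,0,0],[0,0,0],[0,0,0]], hand=[-1,-1,-1,-1,-1])

```text
time: 27.35
tool_pos: [655.0, 114.6, 71.3]
ee_rot: [-0.001, -0.038, 0.999, -0.0]
force: [-0.6, 0.1, 0.4]
gripper_width: 1.0
grip_force: 0.0
```

```bash
python3 plan.py 655 115.3 5 184.3; python3 - <<'E'
from look import *
cal,proj=setup(); im=snap('wrist','w14'); M=masks(im)
p=proj((655,113,36)); print(p,rect('wrist',M['blue'],p,36,cal,rad=130)[:4])
E
```

```text
t 27.35 pos [655.  114.6  71.3] yaw -175.7 w 1.0 grip 0.0 F [-0.6  0.1  0.4]
dr [-0.    -0.002  0.001] rows_rot>= 1.0 shift [-0.002  0.016  1.657] rows>= 2.0
(np.float64(283.2629534217793), np.float64(242.73088362206155)) [(612.4, 112.1, 61.2, 16.5, -85.6, 2924), (690.5, 117.9, 61.0, 23.9, -85.7, 1888)]
```

Consistent; descend and grip.

Request:
move_arm(offset=[[0,0.01,0.6],[0,0,0.6],[0,0,0.4],[0,0,0.05],[0,0,0]], dr=[[0,0,0],[0,0,0],[0,0,0],[0,0,0],[0,0,0]], hand=[-1,-1,-1,-1,-1])

```text
time: 27.9
tool_pos: [655.6, 115.0, 5.7]
ee_rot: [0.0, -0.038, 0.999, 0.0]
force: [0.4, 0.7, 1.0]
gripper_width: 1.0
grip_force: 0.0
```

Request:
move_arm(offset=[[0,0,0],[0,0,0],[0,0,0],[0,0,0],[0,0,0]], dr=[[0,0,0],[0,0,0],[0,0,0],[0,0,0],[0,0,0]], hand=[1,1,1,1,1], force=70)

```text
time: 28.4
tool_pos: [656.3, 115.2, 7.0]
ee_rot: [0.001, -0.038, 0.999, 0.0]
force: [-0.1, -0.3, 5.5]
gripper_width: 0.712
grip_force: 78.7
```

Request:
move_arm(offset=[[0,0,0],[0,0,0],[0,0,0],[0,0,-0.2],[0,0,-0.3]], dr=[[0,0,0],[0,0,0],[0,0,0],[0,0,0],[0,0,0]], hand=[1,1,1,1,1])

```text
time: 28.9
tool_pos: [654.4, 114.6, 25.1]
ee_rot: [-0.001, -0.038, 0.999, -0.0]
force: [-0.3, 0.2, -4.5]
gripper_width: 0.712
grip_force: 77.3
```

```bash
python3 plan.py 420.5 -85 120 159.6
```

```text
t 28.9 pos [654.4 114.6  25.1] yaw -175.7 w 0.712 grip 77.3 F [-0.3  0.2 -4.5]
dr [-0.002 -0.004  0.824] rows_rot>= 3.0 shift [ 3.742 -6.715 -2.372] rows>= 7.0
```

Request:
move_arm(offset=[[0,0,-0.8],[0,0,-0.8],[0,0,-0.8],[0.42,-0.75,0],[0.42,-0.75,0]], dr=[[0,0,0.27],[0,0,0.27],[0,0,0.28],[0,0,0],[0,0,0]], hand=[1,1,1,1,1])

```text
time: 29.4
tool_pos: [603.2, 70.8, 123.1]
ee_rot: [0.001, 0.175, 0.985, 0.001]
force: [-0.5, -1.6, -4.1]
gripper_width: 0.716
grip_force: 77.6
```

Request:
move_arm(offset=[[0.42,-0.75,0],[0.42,-0.75,0],[0.42,-0.75,0],[0.42,-0.75,0],[0.42,-0.75,0]], dr=[[0,0,0],[0,0,0],[0,0,0],[0,0,0],[0,0,0]], hand=[1,1,1,1,1])

```text
time: 29.9
tool_pos: [471.2, -42.1, 122.1]
ee_rot: [0.0, 0.176, 0.984, 0.0]
force: [-0.4, -0.6, -3.9]
gripper_width: 0.717
grip_force: 77.6
```

Request:
move_arm(offset=[[0.42,-0.75,0],[0.38,-0.71,0],[0,0,0],[0,0,0],[0,0,0]], dr=[[0,0,0],[0,0,0],[0,0,0],[0,0,0],[0,0,0]], hand=[1,1,1,1,1])

```text
time: 30.4
tool_pos: [423.2, -84.5, 121.9]
ee_rot: [0.001, 0.176, 0.984, 0.0]
force: [-0.7, 0.9, -4.1]
gripper_width: 0.712
grip_force: 77.6
```

```bash
python3 plan.py 420.3 -85.2 14 159.6; python3 - <<'E'
from look import *
cal,proj=setup(); im=snap('wrist','w15'); M=masks(im)
p=proj((420,-85,4)); print(np.round(p),rect('wrist',M['blue'],p,4,cal,rad=130)[:4])
E
```

```text
t 30.4 pos [423.2 -84.5 121.9] yaw 159.8 w 0.712 grip 77.6 F [-0.7  0.9 -4.1]
dr [0.002 0.003 0.006] rows_rot>= 1.0 shift [ 0.061 -0.042  2.697] rows>= 3.0
[284. 201.] [(403.6, -77.9, 139.4, 71.9, 69.8, 8472)]
```

View pics/w15.png

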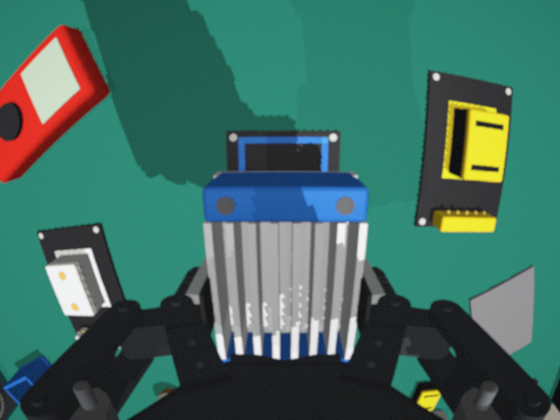

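The heatsink (285,265) is in line with the blue outline (283,155). Lowering.

Request:
move_arm(offset=[[0.05,-0.04,0],[0,0,0.9],[0,0,0.9],[0,0,0.6],[0,0,0.28]], dr=[[0,0,0],[0,0,0],[0,0,0],[0,0,0],[0,0,0]], hand=[1,1,1,1,1])

```text
time: 30.95
tool_pos: [418.9, -85.1, 12.0]
ee_rot: [-0.001, 0.175, 0.984, 0.0]
force: [0.3, 0.6, -3.7]
gripper_width: 0.712
grip_force: 77.4
```

Request:
move_arm(offset=[[0,0,0],[0,0,0.05],[0,0,0.04],[0,0,0],[0,0,0]], dr=[[0,0,0],[0,0,0],[0,0,0],[0,0,0],[0,0,0]], hand=[1,1,1,1,1])

```text
time: 31.45
tool_pos: [419.9, -85.9, 11.0]
ee_rot: [0.001, 0.176, 0.984, -0.0]
force: [0.5, -0.5, -2.8]
gripper_width: 0.713
grip_force: 77.4
```

```bash
python3 plan.py 420.3 -85.4 6.5 159.6
```

```text
t 31.45 pos [419.9 -85.9  11. ] yaw 159.7 w 0.713 grip 77.4 F [ 0.5 -0.5 -2.8]
dr [0.    0.002 0.004] rows_rot>= 1.0 shift [-0.005  0.016  0.113] rows>= 1.0
```

Request:
move_arm(offset=[[0,0,0.05],[0,0,0.04],[0,0,0.02],[0,0,0],[0,0,0]], dr=[[0,0,0],[0,0,0],[0,0,0],[0,0,0],[0,0,0]], hand=[1,1,1,1,1])

```text
time: 31.95
tool_pos: [419.7, -85.9, 6.9]
ee_rot: [0.001, 0.176, 0.984, -0.0]
force: [-1.8, 1.1, 12.4]
gripper_width: 0.709
grip_force: 79.6
```

In contact. Release and rise.

Request:
move_arm(offset=[[0,0,0],[0,0,0],[0,0,0],[0,0,0],[0,0,0]], dr=[[0,0,0],[0,0,0],[0,0,0],[0,0,0],[0,0,0]], hand=[-1,-1,-1,-1,-1])

```text
time: 32.45
tool_pos: [419.6, -85.9, 6.0]
ee_rot: [-0.0, 0.176, 0.984, -0.0]
force: [0.1, 0.0, 0.1]
gripper_width: 1.001
grip_force: 0.0
```

Request:
move_arm(offset=[[0,0,0],[0,0,-0.4],[0,0,-0.9],[0,0,-0.9],[0,0,-0.9]], dr=[[0,0,0],[0,0,0],[0,0,0],[0,0,0],[0,0,0]], hand=[-1,-1,-1,-1,-1])

```text
time: 32.95
tool_pos: [419.1, -85.8, 131.4]
ee_rot: [-0.0, 0.176, 0.984, 0.0]
force: [0.9, -0.5, -0.5]
gripper_width: 0.996
grip_force: 0.0
```

Request:
move_arm(offset=[[-0.9,0,-0.7],[-0.9,0,-0.7],[-0.9,0,-0.7],[0,0,0],[0,0,0]], dr=[[0,0,0],[0,0,0],[0,0,0],[0,0,0],[0,0,0]], hand=[-1,-1,-1,-1,-1])

```text
time: 33.45
tool_pos: [521.0, -123.4, 213.9]
ee_rot: [0.0, 0.176, 0.984, -0.0]
force: [-0.5, 1.6, -1.0]
gripper_width: 0.994
grip_force: 0.0
```

```bash
python3 - <<'E'
from look import *
cal,proj=setup(); im=snap('wrist','w16'); M=masks(im)
for n,X in [('blue',(420,-85,36)),('yellow',(426,91,32))]:
    p=proj(X); print(n,np.round(p),rect('wrist',M[n],p,X[2],cal,rad=90)[:3])
print(manip.sense()['tool_pos'])
a=snap('scene','scene2')
c=a[120:280,60:500]; cv2.imwrite('pics/pair.png',np.vstack([cv2.resize(im,(560,420))[:300],cv2.resize(c,(560,204))])[:,:,::-1])
E
```

```text
blue [287.  80.] [(420.5, -86.8, 101.4, 67.6, -20.1, 2242), (483.0, -109.7, 58.5, 15.0, 68.9, 828)]
yellow [444.  41.] [(427.0, 80.4, 69.1, 59.7, -22.1, 2413), (488.3, 56.8, 64.4, 16.9, 68.2, 765)]
[ 519.77428755 -123.01848641  213.21641348]
```

View pics/pair.png

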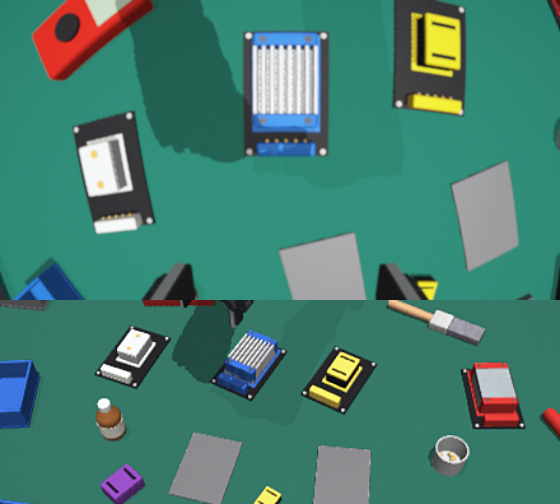

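The heatsink (286,80), filter (105,165) and relay (440,42) sit on their nests in the wrist view. In the scene view the converter is on the red nest, and the bottle and cup are standing where they were.

```bash
python3 -c "
from bench import manip; print(manip.job_done())"
```

```text
the job is handed in; nothing more can be done
None
```

I placed all four modules on the nests of their own colours and released them; the bottle and cup still stand where they were. I handed the job in after about 34 s of robot time, but no verdict came back, so my camera checks are the only confirmation.

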